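# Clip the row of spice jars into the spice rail, order kept

## Task

Put the four spice jars from the cups of the wooden tray away in the spice rail, one in each spring clip, in the same left-to-right order in which they stand in the tray now, because the cook reaches for them without looking. Each jar must end upright, standing on the rail's ledge and snapped fully home in its clip; do not let any jar tip over on the way.

Things in the scene. Friction and masses are not known exactly. Their poses are not given: they have to be found in the camera images.
- red_jar_centre (a point): Spice jar with red cap, dark orange-red contents: 40 mm in diameter, 106 mm tall, cap 37 mm in diameter and 25 mm tall, about 0.2 kg, closed (the cap is fast and may be gripped). The point is on its axis, half-way up; z points up the jar. It starts upright in its own cup.
- yellow_jar_centre (a point): Spice jar with yellow cap, mustard-yellow contents: 44 mm in diameter, 120 mm tall, cap 40 mm in diameter and 28 mm tall, about 0.2 kg, closed (the cap is fast and may be gripped). The point is on its axis, half-way up; z points up the jar. It starts upright in its own cup.
- green_jar_centre (a point): Spice jar with green cap, green contents: 40 mm in diameter, 106 mm tall, cap 37 mm in diameter and 25 mm tall, about 0.2 kg, closed (the cap is fast and may be gripped). The point is on its axis, half-way up; z points up the jar. It starts upright in its own cup.
- white_jar_centre (a point): Spice jar with white cap, white contents: 42 mm in diameter, 98 mm tall, cap 39 mm in diameter and 23 mm tall, about 0.2 kg, closed (the cap is fast and may be gripped). The point is on its axis, half-way up; z points up the jar. It starts upright in its own cup.
- red_cup: White square plastic cup in the tray, 58 x 58 mm and 30 mm high, floor 3 mm thick: the one in which the red-capped jar stands at the start. It is fixed to the tray and shows, after its jar has left, which place in the row the jar had. Origin: centre of its underside, 6 mm above the board top; axes parallel to the tray's.
- yellow_cup: White square plastic cup in the tray, 58 x 58 mm and 30 mm high, floor 3 mm thick: the one in which the yellow-capped jar stands at the start. It is fixed to the tray and shows, after its jar has left, which place in the row the jar had. Origin: centre of its underside, 6 mm above the board top; axes parallel to the tray's.
- green_cup: White square plastic cup in the tray, 58 x 58 mm and 30 mm high, floor 3 mm thick: the one in which the green-capped jar stands at the start. It is fixed to the tray and shows, after its jar has left, which place in the row the jar had. Origin: centre of its underside, 6 mm above the board top; axes parallel to the tray's.
- white_cup: White square plastic cup in the tray, 58 x 58 mm and 30 mm high, floor 3 mm thick: the one in which the white-capped jar stands at the start. It is fixed to the tray and shows, after its jar has left, which place in the row the jar had. Origin: centre of its underside, 6 mm above the board top; axes parallel to the tray's.
- caddy: Wooden tray with the row of four cups, 80 mm (x) by 270 mm (y), fixed. Origin: centre of its underside, on the top of the pale wooden board (45 mm above z = 0) that covers the stove; x points away from the robot, y to the left along the row. Cup centres lie at x = 0, y = +93, +31, -31, -93 mm. Neighbouring jars stand about 20 mm apart; before and behind the row is room for fingers.
- rail: Dark wooden rail, fixed, open to the front. Origin on the board top under the clip row; x to its back, y left. Jars sit at x 0, y +93, +31, -31, -93 mm (cork discs) on a flat ledge 12 mm high, x -48 to +38 mm. Wire clips, 54-70 mm up: lips to x -24, neck 27 mm wide at x -14. Push a jar in level from x -50, foot just over the ledge: 5-12 N to snap in against a stop at x +20. Back board 70 mm high.

How it is judged (in metres and radians):
At the end, for the whole second after the job is handed in: Each jar is in the rail clip with the same place from the left as its cup has in the tray: axis within 10 mm of the clip's centre along the rail and of fully home in depth, foot on the ledge (within 8 mm), upright within 7 degrees, released and at rest (((y of red_cup in the frame of caddy between 0.078 and 0.108 m and y of red_jar_centre in the frame of rail between 0.083 and 0.103 m) or (y of red_cup in the frame of caddy between 0.016 and 0.046 m and y of red_jar_centre in the frame of rail between 0.021 and 0.041 m) or (y of red_cup in the frame of caddy between -0.046 and -0.016 m and y of red_jar_centre in the frame of rail between -0.041 and -0.021 m) or (y of red_cup in the frame of caddy between -0.108 and -0.078 m and y of red_jar_centre in the frame of rail between -0.103 and -0.083 m)) and x of red_jar_centre in the frame of rail between -0.011 and 0.009 m and z of red_jar_centre in the frame of rail between 0.057 and 0.073 m and angle between each of red_jar_centre, yellow_jar_centre, green_jar_centre, white_jar_centre's own z axis and vertical below 0.12 rad and linear speed of each of red_jar, yellow_jar, green_jar, white_jar below 0.02 m/s and ((y of yellow_cup in the frame of caddy between 0.078 and 0.108 m and y of yellow_jar_centre in the frame of rail between 0.083 and 0.103 m) or (y of yellow_cup in the frame of caddy between 0.016 and 0.046 m and y of yellow_jar_centre in the frame of rail between 0.021 and 0.041 m) or (y of yellow_cup in the frame of caddy between -0.046 and -0.016 m and y of yellow_jar_centre in the frame of rail between -0.041 and -0.021 m) or (y of yellow_cup in the frame of caddy between -0.108 and -0.078 m and y of yellow_jar_centre in the frame of rail between -0.103 and -0.083 m)) and x of yellow_jar_centre in the frame of rail between -0.011 and 0.009 m and z of yellow_jar_centre in the frame of rail between 0.064 and 0.08 m and ((y of green_cup in the frame of caddy between 0.078 and 0.108 m and y of green_jar_centre in the frame of rail between 0.083 and 0.103 m) or (y of green_cup in the frame of caddy between 0.016 and 0.046 m and y of green_jar_centre in the frame of rail between 0.021 and 0.041 m) or (y of green_cup in the frame of caddy between -0.046 and -0.016 m and y of green_jar_centre in the frame of rail between -0.041 and -0.021 m) or (y of green_cup in the frame of caddy between -0.108 and -0.078 m and y of green_jar_centre in the frame of rail between -0.103 and -0.083 m)) and x of green_jar_centre in the frame of rail between -0.011 and 0.009 m and z of green_jar_centre in the frame of rail between 0.057 and 0.073 m and ((y of white_cup in the frame of caddy between 0.078 and 0.108 m and y of white_jar_centre in the frame of rail between 0.083 and 0.103 m) or (y of white_cup in the frame of caddy between 0.016 and 0.046 m and y of white_jar_centre in the frame of rail between 0.021 and 0.041 m) or (y of white_cup in the frame of caddy between -0.046 and -0.016 m and y of white_jar_centre in the frame of rail between -0.041 and -0.021 m) or (y of white_cup in the frame of caddy between -0.108 and -0.078 m and y of white_jar_centre in the frame of rail between -0.103 and -0.083 m)) and x of white_jar_centre in the frame of rail between -0.011 and 0.009 m and z of white_jar_centre in the frame of rail between 0.053 and 0.069 m); the robot touches nothing.
It fails at once if the red-capped jar is tipped over (more than 45 degrees) (angle between red_jar_centre's own z axis and vertical above 0.785 rad).
It fails at once if the yellow-capped jar is tipped over (more than 45 degrees) (angle between yellow_jar_centre's own z axis and vertical above 0.785 rad).
It fails at once if the green-capped jar is tipped over (more than 45 degrees) (angle between green_jar_centre's own z axis and vertical above 0.785 rad).
It fails at once if the white-capped jar is tipped over (more than 45 degrees) (angle between white_jar_centre's own z axis and vertical above 0.785 rad).
It also fails if it takes over 106 s, if anything falls off the work surface, if the arm or the gripper's body presses on something with over 40 N, if the wrist force passes 120 N, or if a joint passes its speed limit or range.

## Robot

A 6-joint arm with a two-finger parallel gripper is mounted at the origin on a cart in front of the work surface, level with it; the furniture and walls round the work are solid. World frame = base frame: x ahead of the robot, y to its left, z up, the work surface at z = 0. Lengths are in m, angles in degrees, forces in N, time in s.
With the tool pointing down it reaches from about 0.35 to 0.875 m from the base axis. Payload 4.2 kg.
Tool frame: the origin (TCP) lies between the finger pads; the fingertips stand 25 mm ahead of it and the grasp point (between the pads) lies 6 mm ahead of it (r.tips_ahead is the distance from the TCP to the fingertips, in m); z points along the fingers, y is the direction in which the jaws open and shut (so a half turn about z gives the same grasp; the last joint's range is limited). The gripper opens to 87 mm and grips with 3 to 60 N. Pads are 19 mm wide; open, the fingers measure 117 mm over their backs; the gripper's body (75 mm by 190 mm) begins 51 mm behind the grasp point.
Start: joints at [-52.678, 22.042, 0.453, 0, -68.411, -14.817], TCP at [0.239, -0.577, 0.221] pointing down, gripper open.
Joint ranges: [-179.83, 179.83], [-69.29, 118.12], [-61.27, 80.66], [-181.25, 117.63], [-171.15, -9.14], [-177.46, 177.46]. Speed limits (degrees/s): [159.86, 159.86, 180, 180, 180, 180].

## Interface

Orientations are given as a 3x3 rotation matrix whose columns are the frame's x, y, z axes.
In Python, from station import r, vision, finish_job gives the robot as it stands.
- The arm moves only by the shell command python3 -m jog 'ROWS'. ROWS is a JSON object of lists of equal length, an entry for each row: "rot": the turn, a rotation vector about the world's x, y, z in degrees, a list of three; "delta_pos": the shift along the world's x, y, z in mm, a list of three; "grip": the opening in per cent of the stroke, from 0 (shut) to 100 (fully open). A call has 1 to 10 rows; each row shifts and turns the commanded pose from where the row before left it; what a row does not reach is not made up. A row lasts 1/12 s, in which the tool goes at most 41.7 mm and 7.16 degrees, less where a joint would pass 70% of its speed; a pose out of reach is approached as far as the arm can. A call with a gripper value outside its range is refused whole. The fingers move at their own pace and stop on an object; the grip force is fixed at half the most. Time passes only in rows, so rows that do not move let the fingers close. It gives the time, the measured TCP pose, the force and the opening at its end, in the units of the state.
- r.sense(): the state, without advancing time (a new reading comes with each control period).
- vision.capture(name): name is "side" or "top"; returns a dict with "frame" (400x640x3 uint8, red, green, blue), "K" (3x3 intrinsics, pixels), "xyz" and "orientation" of the camera in the world. Camera axes: x right, y up, looking along -z (the intrinsics and any distortion apply to the point x, -y, -z); pixel columns grow to the right and rows downward; lengths in m; the calibration is good to about 2 mm. A picture is of the moment at which its call begins. There is no depth.
- finish_job(): hands the job in, once; it reports no verdict.
The state is a dict: "time_s": time; "joints": joint angles; "joint_velocities": joint speeds; "effort": joint torques, N m; "tcp_pos": TCP position; "ee_rot": TCP orientation; "wrist_force": force on the tool from outside, world axes, zero at the start; "moment": the same for the moment, N m; "gripper_width": opening from 0.0 (shut) to 1.0 (fully open).
Only numpy, scipy, OpenCV 4.12 (cv2) and the standard library are available. Lean on these libraries where they do the work, as an engineer would, in place of code of your own. Each camera call takes 0.05 s, during which the arm holds its last target. There are 200 camera calls.

## Working session

There is one attempt and no reset: what is moved stays moved. The work goes in short steps, Python scripts to look and compute and a shell command to move; the robot and the scene stay as the last step left them, time stands still between calls to the robot, and variables do not carry over. Pictures are saved under pics/ and viewed, about 12 in all and at most 16, crops included, and the job is handed in when it is done.

```bash
mkdir -p pics; ls
python3 - <<'E'
from station import r, vision
import cv2, numpy as np
s=r.sense(); print({k:np.round(v,3).tolist() for k,v in s.items()})
for n in ("side","top"):
    c=vision.capture(n); cv2.imwrite(f"pics/{n}0.png",c["frame"][:,:,::-1]); print(n,c["K"],c["xyz"],c["orientation"],[k for k in c])
E
```

```text
pics
{'time_s': 0.0, 'joints': [-52.677, 22.089, 0.379, -0.029, -68.411, -14.817], 'joint_velocities': [-0.053, -0.034, -0.017, 0.077, -0.013, -0.016], 'effort': [0.0, -39.066, 18.741, 4.22, 0.011, -0.0], 'tcp_pos': [0.239, -0.577, 0.219], 'ee_rot': [[-0.924, -0.383, -0.001], [-0.383, 0.924, 0.002], [0.0, 0.002, -1.0]], 'wrist_force': [-0.123, 0.348, -0.52], 'moment': [-0.035, 0.007, 0.013], 'gripper_width': 1.002}
side [[433.40075329   0.         315.93934967]
 [  0.         433.40075329 202.90975116]
 [  0.           0.           1.        ]] [0.4112797  0.60302807 0.4435501 ] [[-0.97803521  0.08486878 -0.19037969]
 [-0.20837888 -0.37602791  0.90287389]
 [ 0.00503773  0.92271355  0.38545339]] ['frame', 'K', 'xyz', 'orientation']
top [[442.30587306   0.         321.51536771]
 [  0.         442.30587306 193.70566178]
 [  0.           0.           1.        ]] [ 0.41044838 -0.1316675   0.97516028] [[ 0.0279583   0.98105871 -0.1916824 ]
 [-0.99903238  0.03393644  0.0279754 ]
 [ 0.03395053  0.19071478  0.98105822]] ['frame', 'K', 'xyz', 'orientation']
```

View pics/side0.png

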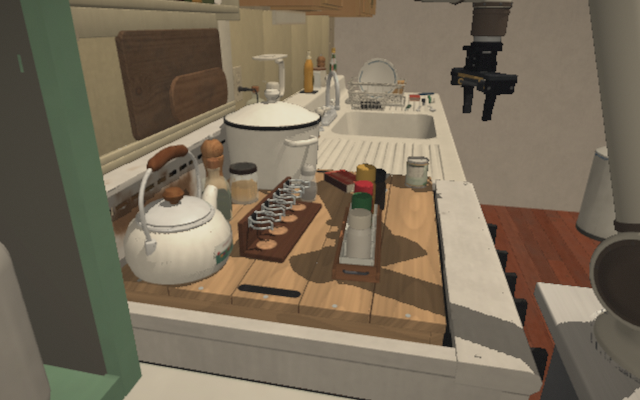

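View pics/top0.png

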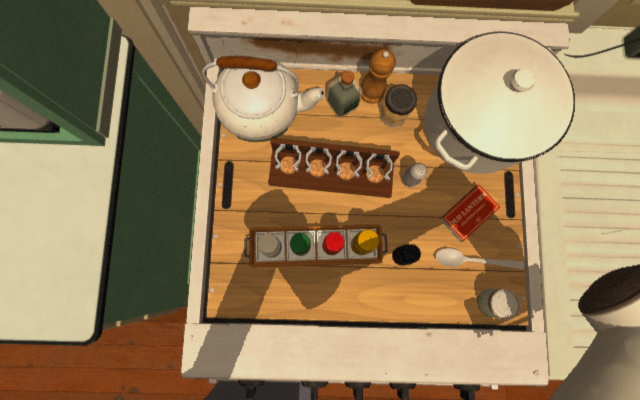

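Left to right: white (268,243), green (300,242), red (333,242), yellow (367,240). The rail lies behind them, clips at about (288..378, 155..170), and everything is turned slightly. I'll enlarge this.

Run:
```python
import cv2
i=cv2.imread("pics/top0.png")[130:280,235:435]
cv2.imwrite("pics/top0c.png",cv2.resize(i,None,fx=4,fy=4,interpolation=cv2.INTER_CUBIC))
i=cv2.imread("pics/side0.png")[155:290,225:405]
cv2.imwrite("pics/side0c.png",cv2.resize(i,None,fx=4.4,fy=4.4,interpolation=cv2.INTER_CUBIC))
```

```text
(no output)
```

View pics/top0c.png

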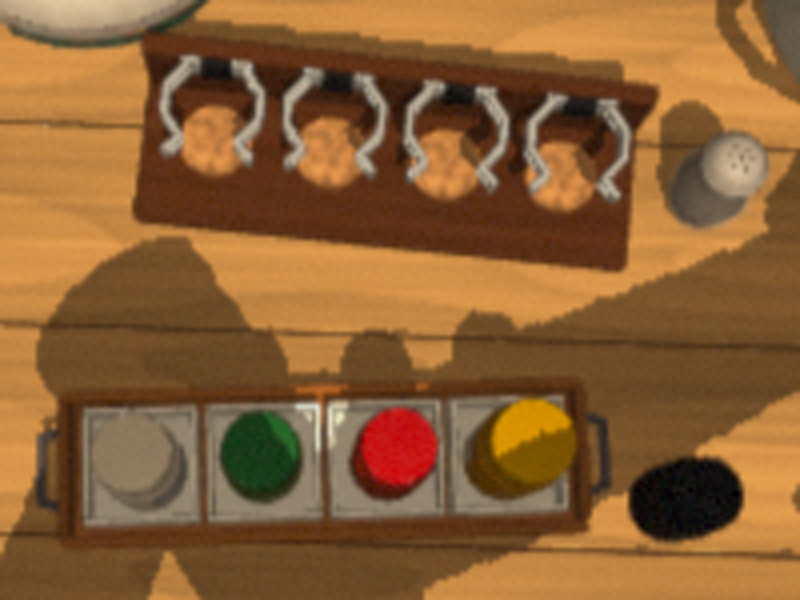

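View pics/side0c.png

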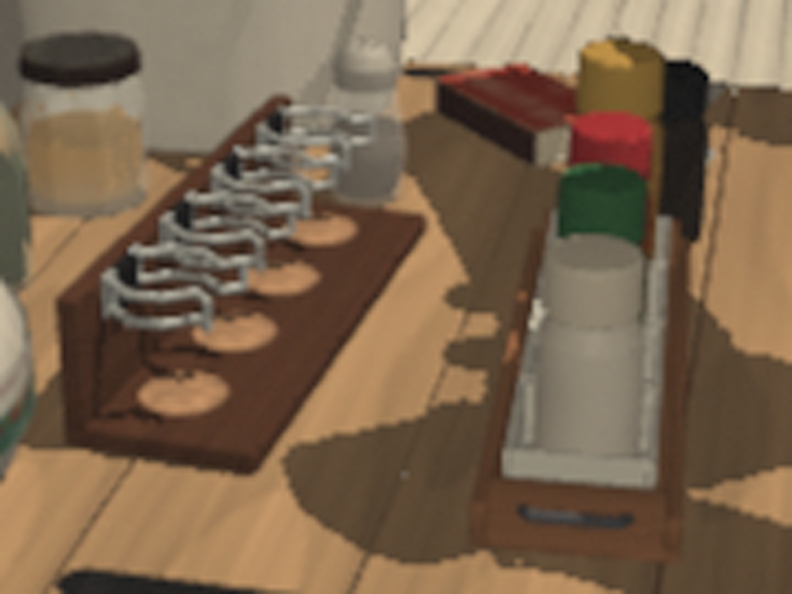

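```bash
cat > h.py <<'E'
import numpy as np
from station import r, vision
CAM=None
def cams():
    return {n:vision.capture(n) for n in ("top","side")}
def ray(c,u,v):
    K=c["K"];d=np.array([(u-K[0,2])/K[0,0],-(v-K[1,2])/K[1,1],-1.]);return np.array(c["xyz"]),np.array(c["orientation"])@d
def atz(c,u,v,z):
    o,d=ray(c,u,v);return o+d*(z-o[2])/d[2]
def proj(c,P):
    p=(np.atleast_2d(P)-c["xyz"])@np.array(c["orientation"]);K=c["K"]
    return np.c_[K[0,0]*p[:,0]/-p[:,2]+K[0,2],K[1,1]*p[:,1]/p[:,2]*1+K[1,2]]
def tri(a,ua,b,ub):
    o1,d1=ray(a,*ua);o2,d2=ray(b,*ub)
    t=np.linalg.lstsq(np.c_[d1,-d2],o2-o1,rcond=None)[0]
    p,q=o1+d1*t[0],o2+d2*t[1];return (p+q)/2,np.linalg.norm(p-q)
def tc(u,v):return 235+(u+.5)/4-.5,130+(v+.5)/4-.5
def sc(u,v):return 225+(u+.5)/4.4-.5,155+(v+.5)/4.4-.5
E
python3 - <<'E'
from h import *
import pickle
C=cams();pickle.dump(C,open("c0.pkl","wb"));t,s=C["top"],C["side"]
np.set_printoptions(precision=4,suppress=True)
print("caps");
for n,u,z in (("w",(133,456),.152),("g",(261,454),.160),("r",(398,449),.160),("y",(534,443),.174)): print(n,atz(t,*tc(*u),z))
print("caps side")
for n,u,z in (("w",(597,253),.152),("g",(603,182),.160),("r",(613,130),.160),("y",(622,56),.174)): print(n,atz(s,*sc(*u),z))
print("cork")
for u in ((209,140),(328,152),(446,164),(561,176)): print(atz(t,*tc(*u),.057))
print("cork side")
for u in ((184,393),(235,331),(283,277),(322,229)): print(atz(s,*sc(*u),.057))
print("front ledge",[atz(t,*tc(*u),.057) for u in ((135,218),(624,268))])
print("back board top",[atz(t,*tc(*u),.115) for u in ((145,35),(657,86))])
print("cup rims",[atz(t,*tc(*u),.081) for u in ((82,408),(202,405),(324,403),(443,400),(567,396),(86,526),(203,522),(325,520),(446,516),(567,512))])
print("lips",[atz(t,*tc(*u),.115) for u in ((170,155),(248,163),(292,165),(370,175),(412,178),(491,187),(533,190),(612,199))])
print("kettle knob",tri(t,(252,77),s,(174,187)))
print("handle", tri(t,(218,62),s,(150,165)),tri(t,(277,67),s,(187,151)))
print("spout", tri(t,(318,92),s,(216,172)))
print("pot rim near kettle", [atz(t,455,75,z) for z in (.2,.25)])
E
```

```text
caps
w [ 0.4739 -0.0586  0.152 ]
g [ 0.476  -0.1178  0.16  ]
r [ 0.4802 -0.1807  0.16  ]
y [ 0.4836 -0.2416  0.174 ]
caps side
w [ 0.475  -0.0573  0.152 ]
g [ 0.4791 -0.11    0.16  ]
r [ 0.4818 -0.1714  0.16  ]
y [ 0.4849 -0.2321  0.174 ]
cork
[ 0.6506 -0.082   0.057 ]
[ 0.6463 -0.1458  0.057 ]
[ 0.642  -0.2091  0.057 ]
[ 0.6376 -0.271   0.057 ]
cork side
[ 0.6514 -0.0858  0.057 ]
[ 0.6473 -0.1481  0.057 ]
[ 0.6416 -0.2101  0.057 ]
[ 0.6377 -0.2718  0.057 ]
front ledge [array([ 0.6066, -0.0448,  0.057 ]), array([ 0.5886, -0.3049,  0.057 ])]
back board top [array([ 0.689 , -0.0505,  0.115 ]), array([ 0.6721, -0.311 ,  0.115 ])]
cup rims [array([ 0.5027, -0.0255,  0.081 ]), array([ 0.5061, -0.0857,  0.081 ]), array([ 0.509 , -0.1473,  0.081 ]), array([ 0.5125, -0.2077,  0.081 ]), array([ 0.5165, -0.271 ,  0.081 ]), array([ 0.4439, -0.0308,  0.081 ]), array([ 0.4476, -0.0888,  0.081 ]), array([ 0.4504, -0.1496,  0.081 ]), array([ 0.4542, -0.2103,  0.081 ]), array([ 0.458 , -0.2712,  0.081 ])]
lips [array([ 0.627 , -0.0661,  0.115 ]), array([ 0.6243, -0.1051,  0.115 ]), array([ 0.624 , -0.1271,  0.115 ]), array([ 0.6203, -0.1663,  0.115 ]), array([ 0.6195, -0.1873,  0.115 ]), array([ 0.6163, -0.227 ,  0.115 ]), array([ 0.6156, -0.2482,  0.115 ]), array([ 0.6124, -0.2879,  0.115 ])]
kettle knob (array([ 0.7862, -0.0155,  0.1861]), np.float64(0.0006403828980866568))
handle (array([0.7874, 0.0389, 0.2411]), np.float64(0.002075524446063433)) (array([ 0.7836, -0.0665,  0.2349]), np.float64(0.0017379127332177583))
spout (array([ 0.7677, -0.1421,  0.1724]), np.float64(0.000313429751806232))
pot rim near kettle [array([ 0.8011, -0.4017,  0.2   ]), array([ 0.7759, -0.3843,  0.25  ])]
```

```bash
python3 -m jog '{"delta_pos":[[15,32,0],[15,32,0],[15,32,0],[15,32,0],[15,32,0],[15,32,0],[15,32,0],[15,32,0],[15,32,0],[15,32,0]],"rot":[[0,0,7],[0,0,7],[0,0,7],[0,0,7],[0,0,7],[0,0,7],[0,0,7],[0,0,7],[0,0,7],[0,0,0.5]],"grip":[100,100,100,100,100,100,100,100,100,100]}'
python3 -m jog '{"delta_pos":[[15,32,0],[15,32,0],[15,32,0],[15,32,0],[15,32,0],[10,32,0],[0,6,0],[0,0,0]],"rot":[[0,0,0],[0,0,0],[0,0,0],[0,0,0],[0,0,0],[0,0,0],[0,0,0],[0,0,0]],"grip":[80,80,80,80,80,80,80,80]}'
```

```text
time_s: 1.03
tcp_pos: [0.3896, -0.2557, 0.2207]
ee_rot: [[-0.065, -0.998, 0.0], [-0.998, 0.065, -0.0], [-0.0, -0.0, -1.0]]
wrist_force: [0.6, -0.7, 1.0]
gripper_width: 1.004
time_s: 1.7
tcp_pos: [0.4745, -0.0576, 0.2203]
ee_rot: [[-0.066, -0.998, -0.0], [-0.998, 0.066, 0.0], [-0.0, 0.0, -1.0]]
wrist_force: [-0.0, -1.1, 1.0]
gripper_width: 0.799
```

```bash
python3 -m jog '{"delta_pos":[[0,0,-25],[0,0,-20],[0,0,-15],[0,0,0]],"rot":[[0,0,0],[0,0,0],[0,0,0],[0,0,0]],"grip":[80,80,80,80]}'
python3 - <<'E'
from h import *; import cv2
C=cams()
a=cv2.resize(C["side"]["frame"][110:290,260:460],(600,540),interpolation=2)
cv2.imwrite("pics/s1.png",a[:,:,::-1])
E
```

```text
time_s: 2.03
tcp_pos: [0.4713, -0.0606, 0.1575]
ee_rot: [[-0.072, -0.997, -0.007], [-0.997, 0.072, -0.001], [0.001, 0.007, -1.0]]
wrist_force: [-0.8, -0.2, 0.1]
gripper_width: 0.799
```

View pics/s1.png

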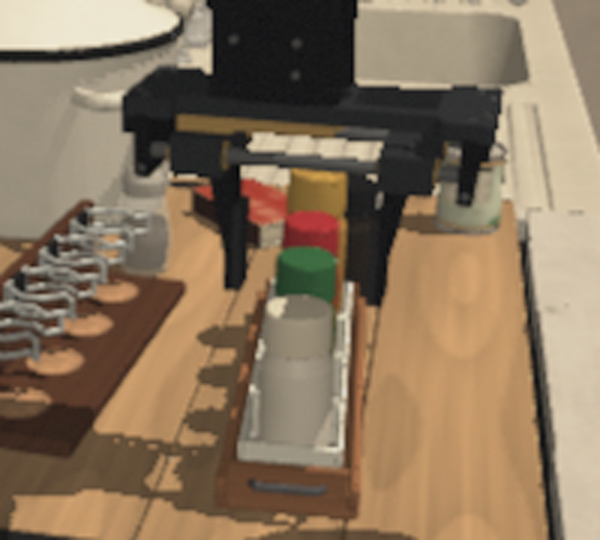

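Run:
```python
from h import *
s=r.sense();np.set_printoptions(precision=4,suppress=True);print(s["time_s"],s["tcp_pos"],s["joint_velocities"]);print(np.array(s["ee_rot"]))
C=cams();R=np.array(s["ee_rot"]);p=np.array(s["tcp_pos"])
K=C["side"]["K"]
for sg in (1,-1):
  P=p+R@[0,sg*.035,.025]
  for k in (1,): 
    q=(P-C["side"]["xyz"])@np.array(C["side"]["orientation"]);u=K[0,0]*q[0]/-q[2]+K[0,2];v=K[1,1]*-q[1]/-q[2]+K[1,2]
    print(P,u,v,((u-260)*3,(v-110)*3))
```

```text
2.1333 [ 0.474  -0.0604  0.1607] [ 0.2221 -1.06    1.888   0.4375  0.1629 -0.0638]
[[-0.0706 -0.9975 -0.0008]
 [-0.9975  0.0706 -0.0007]
 [ 0.0007  0.0007 -1.    ]]
[ 0.4391 -0.0579  0.1357] 381.4920191893824 222.8530267566934 (np.float64(364.4760575681472), np.float64(338.5590802700802))
[ 0.5089 -0.0629  0.1357] 340.4393411991452 217.8307620782516 (np.float64(241.31802359743557), np.float64(323.49228623475483))
```

```bash
python3 -m jog '{"delta_pos":[[0,0,0],[0,0,0]],"rot":[[0,0,0],[0,0,0]],"grip":[80,80]}'
python3 - <<'E'
from h import *; import cv2
s=r.sense();C=cams();R=np.array(s["ee_rot"]);p=np.array(s["tcp_pos"]);print(p)
im=[]
for n,(x0,y0) in (("side",(290,130)),("top",(215,160))):
  f=np.ascontiguousarray(C[n]["frame"][y0:y0+130,x0:x0+130][:,:,::-1]);f=cv2.resize(f,None,fx=3,fy=3,interpolation=2)
  for dy,col in ((.035,(0,0,255)),(-.035,(255,0,255))):
   for dz in (.025,0):
    u,v=proj(C[n],p+R@[0,dy,dz])[0];cv2.circle(f,(int((u-x0)*3),int((v-y0)*3)),3,col,-1)
  for g,z in (((.4739,-.0586),.152),((.476,-.1178),.16)):
    u,v=proj(C[n],[*g,z])[0];cv2.circle(f,(int((u-x0)*3),int((v-y0)*3)),3,(255,255,0),-1)
  im.append(f)
cv2.imwrite("pics/s2.png",np.hstack(im))
E
```

```text
time_s: 2.4
tcp_pos: [0.4748, -0.0595, 0.1616]
ee_rot: [[-0.07, -0.998, 0.002], [-0.998, 0.07, 0.0], [-0.0, -0.002, -1.0]]
wrist_force: [-0.2, 0.7, -0.2]
gripper_width: 0.799
[ 0.47481211 -0.05948053  0.16159029]
```

View pics/s2.png

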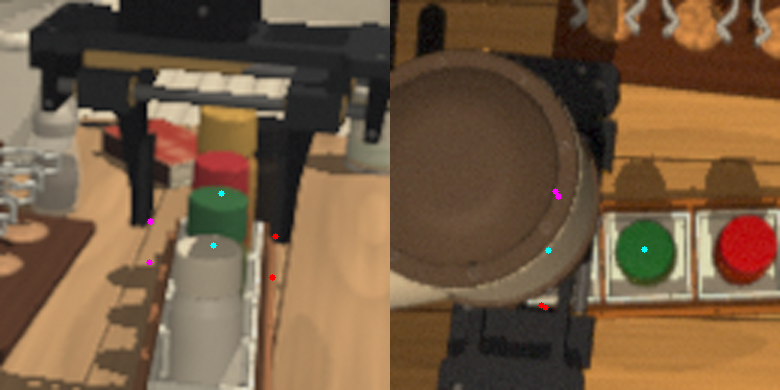

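Run:
```python
from h import *; import cv2
print(r.tips_ahead,[a for a in dir(r) if a[0]!='_'])
s=r.sense();R=np.array(s["ee_rot"]);p=np.array(s["tcp_pos"]);c=vision.capture("side")
x0,y0=285,110
f=np.ascontiguousarray(c["frame"][y0:y0+110,x0:x0+130][:,:,::-1]);f=cv2.convertScaleAbs(cv2.resize(f,None,fx=6,fy=5.4,interpolation=2),alpha=1.8,beta=20)
for dz in (.025,0,-.045):
  for dy in (.035,.05,-.035,-.05):
    u,v=proj(c,p+R@[0,dy,dz])[0];cv2.circle(f,(int((u-x0)*6),int((v-y0)*5.4)),3,(0,0,255),-1)
cv2.imwrite("pics/s3.png",f)
```

```text
0.025 ['PlanningError', 'sense', 'tips_ahead']
```

View pics/s3.png

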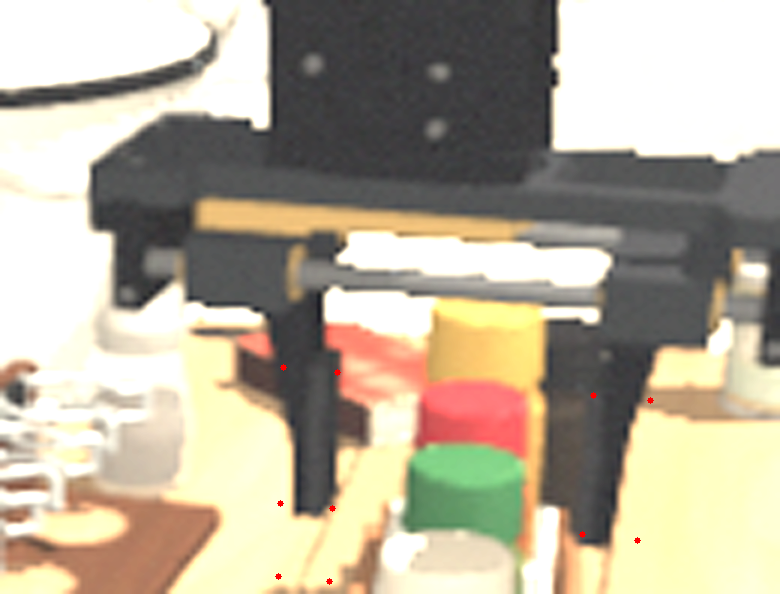

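Run:
```python
from h import *; import pickle,cv2
np.set_printoptions(precision=4,suppress=True)
C=pickle.load(open("c0.pkl","rb"));t=C["top"];s=C["side"]
for u in ((236,275),(279,275),(290,190)): print([atz(t,*u,z)[:2] for z in (.21,.23)])
R=np.array([[-.924,-.383,-.001],[-.383,.924,.002],[0,.002,-1]]);p=np.array([.239,-.577,.219])
for dz in (-.045,0,.025): print(dz,[proj(s,p+R@[0,y,dz])[0] for y in (.0435,.0585,-.0435,-.0585)])
x0,y0=430,20
f=cv2.resize(s["frame"][y0:y0+120,x0:x0+120],None,fx=5,fy=5,interpolation=2)[:,:,::-1];f=cv2.convertScaleAbs(f,alpha=1.6,beta=20)
for dz in (-.045,0,.025):
  for y in (.0435,-.0435):
    u,v=proj(s,p+R@[0,y,dz])[0];cv2.circle(f,(int((u-x0)*5),int((v-y0)*5)),3,(0,0,255),-1)
cv2.imwrite("pics/s4.png",f)
```

```text
[array([ 0.4149, -0.0127]), array([ 0.4148, -0.0159])]
[array([ 0.417 , -0.0853]), array([ 0.4168, -0.0865])]
[array([ 0.5647, -0.0978]), array([ 0.5606, -0.0987])]
-0.045 [array([487.8351, 102.1416]), array([491.1958, 103.1768]), array([469.9251,  96.6246]), array([467.0847,  95.7496])]
0 [array([485.007 , 120.4349]), array([488.2771, 121.687 ]), array([467.5565, 113.7529]), array([464.7854, 112.6919])]
0.025 [array([483.4745, 130.3474]), array([486.6961, 131.7139]), array([466.2708, 123.05  ]), array([463.5371, 121.8905])]
```

View pics/s4.png

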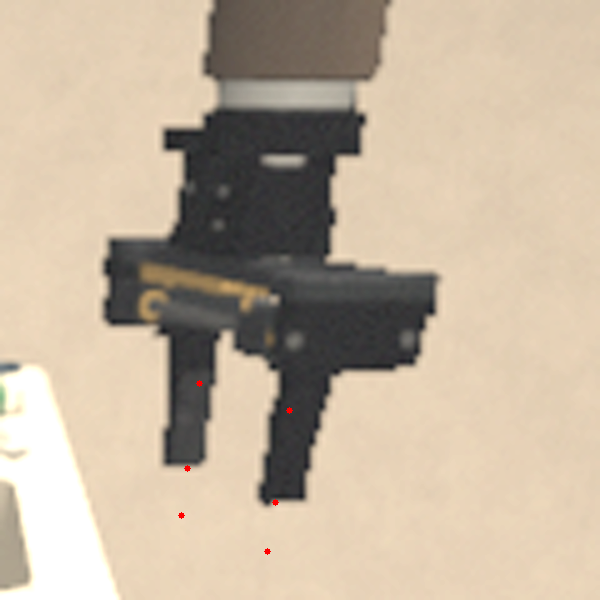

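Both views put the fingertips at about the reported TCP, not 25 mm ahead of it. I'll go down to TCP z = 0.121, which is safe under either reading, and check again there.

```bash
python3 -m jog '{"delta_pos":[[0,0,-10],[0,0,-10],[0,0,-10],[0,0,-10],[0,0,0],[0,0,0],[0,0,0]],"rot":[[0,0,0],[0,0,0],[0,0,0],[0,0,0],[0,0,0],[0,0,0],[0,0,0]],"grip":[80,80,80,80,80,80,80]}'
python3 - <<'E'
from h import *; import cv2
s=r.sense();R=np.array(s["ee_rot"]);p=np.array(s["tcp_pos"]);c=vision.capture("side");print(p)
x0,y0=300,150
f=np.ascontiguousarray(c["frame"][y0:y0+110,x0:x0+130][:,:,::-1]);f=cv2.convertScaleAbs(cv2.resize(f,None,fx=5,fy=5,interpolation=2),alpha=1.6,beta=20)
for dz in (.025,0):
  for dy in (.035,-.035):
    u,v=proj(c,p+R@[0,dy,dz])[0];cv2.circle(f,(int((u-x0)*5),int((v-y0)*5)),3,(0,0,255),-1)
cv2.imwrite("pics/s5.png",f)
E
```

```text
time_s: 3.13
tcp_pos: [0.4748, -0.0593, 0.1212]
ee_rot: [[-0.069, -0.998, 0.001], [-0.998, 0.069, -0.0], [0.0, -0.001, -1.0]]
wrist_force: [0.1, 0.4, 0.4]
gripper_width: 0.803
[ 0.47476162 -0.059319    0.12115309]
```

View pics/s5.png

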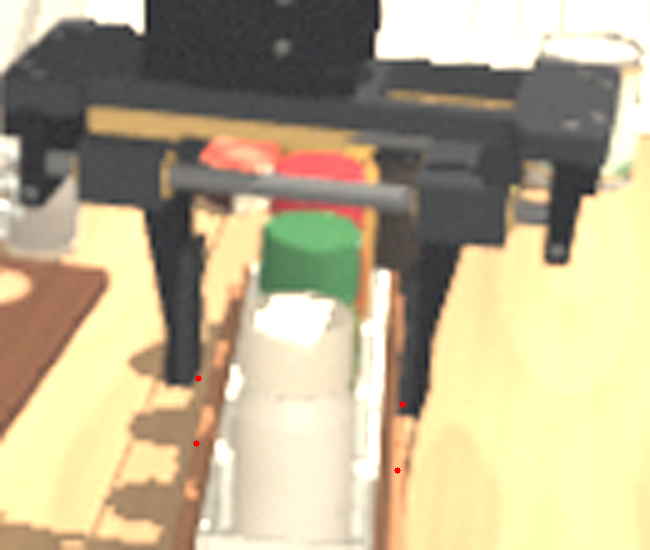

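The tips are at (185,382) and (410,412), level with the TCP markers and on either side of the white jar just below its cap. So in practice the tips are 1 to 2 mm ahead of the reported TCP. Next I close on the jar and lift it.

```bash
python3 -m jog '{"delta_pos":[[0,0,0],[0,0,0],[0,0,0],[0,0,0],[0,0,0],[0,0,0],[0,0,0],[0,0,0]],"rot":[[0,0,0],[0,0,0],[0,0,0],[0,0,0],[0,0,0],[0,0,0],[0,0,0],[0,0,0]],"grip":[0,0,0,0,0,0,0,0]}'
python3 -m jog '{"delta_pos":[[0,0,5],[0,0,12],[0,0,15],[0,0,10],[0,0,0],[0,0,0]],"rot":[[0,0,0],[0,0,0],[0,0,0],[0,0,0],[0,0,0],[0,0,0]],"grip":[0,0,0,0,0,0]}'
```

```text
time_s: 3.85
tcp_pos: [0.4743, -0.0594, 0.1206]
ee_rot: [[-0.07, -0.998, 0.0], [-0.998, 0.07, -0.0], [0.0, -0.0, -1.0]]
wrist_force: [-1.0, -0.3, 0.3]
gripper_width: 0.433
time_s: 4.35
tcp_pos: [0.4741, -0.0593, 0.1626]
ee_rot: [[-0.07, -0.998, 0.0], [-0.998, 0.07, 0.001], [-0.001, -0.0, -1.0]]
wrist_force: [-0.6, -0.2, -2.0]
gripper_width: 0.435
```

```bash
python3 -m jog '{"delta_pos":[[15,-3,0],[25,-4,0],[30,-5,0],[30,-5,0],[20,-4,0],[7,-1,0],[0,0,0],[0,0,-15],[0,0,-15],[0,0,-4]],"rot":[[0,0,0],[0,0,0],[0,0,0],[0,0,0],[0,0,0],[0,0,0],[0,0,0],[0,0,0],[0,0,0],[0,0,0]],"grip":[0,0,0,0,0,0,0,0,0,0]}'
python3 -m jog '{"delta_pos":[[0,0,0],[0,0,0],[0,0,0]],"rot":[[0,0,0],[0,0,0],[0,0,0]],"grip":[0,0,0]}'
python3 - <<'E'
from h import *; import cv2
x=[]
for n,(x0,y0) in (("side",(225,140)),("top",(245,110))):
  f=vision.capture(n)["frame"][y0:y0+130,x0:x0+130][:,:,::-1];x.append(cv2.convertScaleAbs(cv2.resize(f,None,fx=3,fy=3,interpolation=2),alpha=1.4,beta=15))
cv2.imwrite("pics/s6.png",np.hstack(x))
E
```

```text
time_s: 5.18
tcp_pos: [0.5977, -0.0811, 0.1254]
ee_rot: [[-0.071, -0.997, -0.007], [-0.998, 0.071, 0.001], [-0.0, 0.007, -1.0]]
wrist_force: [-1.1, -0.3, -2.8]
gripper_width: 0.434
time_s: 5.43
tcp_pos: [0.6015, -0.0813, 0.1296]
ee_rot: [[-0.069, -0.998, 0.002], [-0.998, 0.069, -0.0], [-0.0, -0.002, -1.0]]
wrist_force: [0.2, -0.4, -1.3]
gripper_width: 0.433
```

View pics/s6.png

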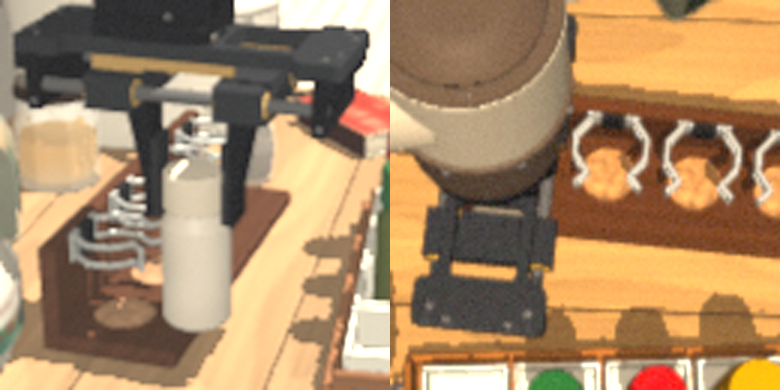

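```bash
python3 -m jog '{"delta_pos":[[0,0,-3],[8,-0.8,0],[8,-0.8,0],[5,-0.3,0],[4,-0.3,0],[4,-0.3,0],[4,-0.3,0],[4,-0.3,0],[4,-0.3,0]],"rot":[[0,0,0],[0,0,0],[0,0,0],[0,0,0],[0,0,0],[0,0,0],[0,0,0],[0,0,0],[0,0,0]],"grip":[0,0,0,0,0,0,0,0,0]}'
python3 -m jog '{"delta_pos":[[4,-0.3,0],[4,-0.3,0],[3,-0.2,0],[0,0,0],[0,0,0]],"rot":[[0,0,0],[0,0,0],[0,0,0],[0,0,0],[0,0,0]],"grip":[0,0,0,0,0]}'
```

```text
time_s: 6.28
tcp_pos: [0.6386, -0.0854, 0.1242]
ee_rot: [[-0.071, -0.997, -0.009], [-0.997, 0.071, -0.0], [0.001, 0.009, -1.0]]
wrist_force: [-1.4, -1.8, -2.5]
gripper_width: 0.437
time_s: 6.7
tcp_pos: [0.6515, -0.086, 0.1254]
ee_rot: [[-0.07, -0.998, -0.006], [-0.998, 0.07, -0.001], [0.001, 0.006, -1.0]]
wrist_force: [-7.0, -0.6, 0.9]
gripper_width: 0.435
```

```bash
python3 -m jog '{"delta_pos":[[2,-0.1,0],[0,0,0],[0,0,0]],"rot":[[0,0,0],[0,0,0],[0,0,0]],"grip":[0,0,0]}'; python3 -m jog '{"delta_pos":[[2,-0.1,0],[0,0,0],[0,0,0]],"rot":[[0,0,0],[0,0,0],[0,0,0]],"grip":[0,0,0]}'
```

```text
time_s: 6.95
tcp_pos: [0.6516, -0.0861, 0.1255]
ee_rot: [[-0.07, -0.997, -0.01], [-0.998, 0.07, -0.001], [0.001, 0.01, -1.0]]
wrist_force: [-10.7, -0.2, 4.1]
gripper_width: 0.435
time_s: 7.2
tcp_pos: [0.6517, -0.0862, 0.1255]
ee_rot: [[-0.07, -0.997, -0.014], [-0.998, 0.07, -0.001], [0.002, 0.014, -1.0]]
wrist_force: [-14.3, 0.3, 5.8]
gripper_width: 0.437
```

It stopped hard at x = 0.652, so the jar is home. I'll unload the push, lower slightly, release and rise.

```bash
python3 -m jog '{"delta_pos":[[-4,0.3,-2],[0,0,0],[0,0,0],[0,0,0],[0,0,0],[0,0,0],[0,0,0]],"rot":[[0,0,0],[0,0,0],[0,0,0],[0,0,0],[0,0,0],[0,0,0],[0,0,0]],"grip":[0,0,70,70,70,70,70]}'; python3 -m jog '{"delta_pos":[[0,0,10],[0,0,20],[0,0,25],[0,0,25],[-10,0,10],[-30,-5,0],[0,0,0],[0,0,0]],"rot":[[0,0,0],[0,0,0],[0,0,0],[0,0,0],[0,0,0],[0,0,0],[0,0,0],[0,0,0]],"grip":[70,70,70,70,70,70,70,70]}'
python3 - <<'E'
from h import *; import cv2
x=[]
for n,(x0,y0) in (("side",(225,140)),("top",(245,110))):
  f=vision.capture(n)["frame"][y0:y0+130,x0:x0+130][:,:,::-1];x.append(cv2.convertScaleAbs(cv2.resize(f,None,fx=3,fy=3,interpolation=2),alpha=1.4,beta=15))
cv2.imwrite("pics/s7.png",np.hstack(x))
E
```

```text
time_s: 7.78
tcp_pos: [0.6544, -0.0852, 0.1238]
ee_rot: [[-0.069, -0.998, 0.002], [-0.998, 0.069, 0.0], [-0.0, -0.002, -1.0]]
wrist_force: [0.1, 0.3, 0.9]
gripper_width: 0.675
time_s: 8.45
tcp_pos: [0.6117, -0.0906, 0.2141]
ee_rot: [[-0.07, -0.998, 0.0], [-0.998, 0.07, 0.0], [-0.0, -0.0, -1.0]]
wrist_force: [0.1, -0.4, -0.4]
gripper_width: 0.701
```

View pics/s7.png

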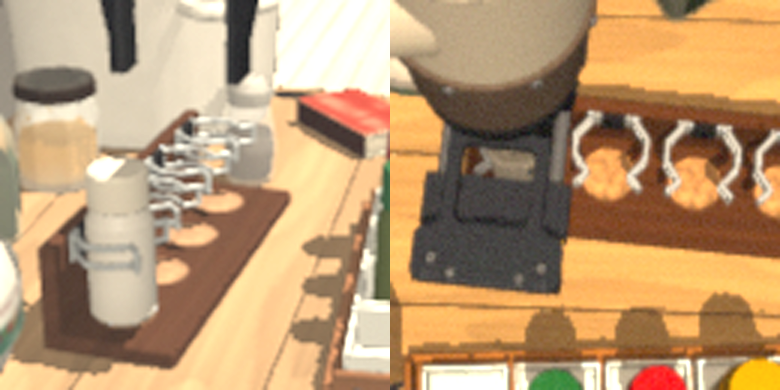

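White stands upright in the first clip, its arms round the jar at (105,255). Green is next.

```bash
python3 -m jog '{"delta_pos":[[-20,-4,0],[-35,-7,0],[-35,-7,0],[-30,-6,0],[-15,-3.5,0],[0,0,0],[0,0,-20],[0,0,-30],[0,0,-25],[0,0,-10]],"rot":[[0,0,0],[0,0,0],[0,0,0],[0,0,0],[0,0,0],[0,0,0],[0,0,0],[0,0,0],[0,0,0],[0,0,0]],"grip":[80,80,80,80,80,80,80,80,80,80]}'; python3 -m jog '{"delta_pos":[[0,0,-7],[0,0,0],[0,0,0]],"rot":[[0,0,0],[0,0,0],[0,0,0]],"grip":[80,80,80]}'
```

```text
time_s: 9.38
tcp_pos: [0.4775, -0.1176, 0.125]
ee_rot: [[-0.07, -0.998, -0.005], [-0.998, 0.07, 0.0], [-0.0, 0.005, -1.0]]
wrist_force: [-0.2, 0.3, -0.0]
gripper_width: 0.795
time_s: 9.63
tcp_pos: [0.4795, -0.1179, 0.1217]
ee_rot: [[-0.069, -0.998, 0.001], [-0.998, 0.069, -0.0], [0.0, -0.001, -1.0]]
wrist_force: [0.8, 0.0, -0.7]
gripper_width: 0.8
```

```bash
python3 -m jog '{"delta_pos":[[-2.5,0,0],[0,0,0],[0,0,0],[0,0,0],[0,0,0],[0,0,0],[0,0,0],[0,0,0],[0,0,0]],"rot":[[0,0,0],[0,0,0],[0,0,0],[0,0,0],[0,0,0],[0,0,0],[0,0,0],[0,0,0],[0,0,0]],"grip":[80,0,0,0,0,0,0,0,0]}'
python3 -m jog '{"delta_pos":[[0,0,5],[0,0,12],[0,0,15],[0,0,10],[0,0,0],[0,0,0]],"rot":[[0,0,0],[0,0,0],[0,0,0],[0,0,0],[0,0,0],[0,0,0]],"grip":[0,0,0,0,0,0]}'
```

```text
time_s: 10.38
tcp_pos: [0.4762, -0.118, 0.1218]
ee_rot: [[-0.069, -0.998, 0.001], [-0.998, 0.069, -0.0], [0.0, -0.001, -1.0]]
wrist_force: [1.1, 1.1, 1.0]
gripper_width: 0.421
time_s: 10.88
tcp_pos: [0.4754, -0.1178, 0.1634]
ee_rot: [[-0.07, -0.998, -0.0], [-0.998, 0.07, 0.001], [-0.001, 0.0, -1.0]]
wrist_force: [0.5, -1.3, -3.0]
gripper_width: 0.428
```

```bash
python3 -m jog '{"delta_pos":[[15,-3,0],[25,-5,0],[30,-6,0],[30,-6,0],[15,-4,0],[7,-2,0],[0,0,0],[0,0,-15],[0,0,-15],[0,0,-5]],"rot":[[0,0,0],[0,0,0],[0,0,0],[0,0,0],[0,0,0],[0,0,0],[0,0,0],[0,0,0],[0,0,0],[0,0,0]],"grip":[0,0,0,0,0,0,0,0,0,0]}'
python3 -m jog '{"delta_pos":[[0,0,0],[0,0,0],[0,0,0]],"rot":[[0,0,0],[0,0,0],[0,0,0]],"grip":[0,0,0]}'
```

```text
time_s: 11.72
tcp_pos: [0.5944, -0.1434, 0.1257]
ee_rot: [[-0.071, -0.997, -0.007], [-0.998, 0.071, 0.001], [-0.001, 0.007, -1.0]]
wrist_force: [-0.7, -0.7, -2.4]
gripper_width: 0.426
time_s: 11.97
tcp_pos: [0.598, -0.144, 0.1296]
ee_rot: [[-0.069, -0.998, 0.002], [-0.998, 0.069, -0.0], [0.0, -0.002, -1.0]]
wrist_force: [0.0, -0.1, -2.4]
gripper_width: 0.422
```

```bash
python3 -m jog '{"delta_pos":[[0,0,-2.5],[8,-0.6,0],[8,-0.6,0],[5,-0.3,0],[4,-0.3,0],[4,-0.3,0],[4,-0.3,0],[4,-0.3,0],[4,-0.3,0]],"rot":[[0,0,0],[0,0,0],[0,0,0],[0,0,0],[0,0,0],[0,0,0],[0,0,0],[0,0,0],[0,0,0]],"grip":[0,0,0,0,0,0,0,0,0]}'
python3 -m jog '{"delta_pos":[[4,-0.3,0],[4,-0.3,0],[3,-0.2,0],[0,0,0],[0,0,0]],"rot":[[0,0,0],[0,0,0],[0,0,0],[0,0,0],[0,0,0]],"grip":[0,0,0,0,0]}'
python3 -m jog '{"delta_pos":[[2,-0.1,0],[0,0,0],[0,0,0]],"rot":[[0,0,0],[0,0,0],[0,0,0]],"grip":[0,0,0]}'
```

```text
time_s: 12.72
tcp_pos: [0.6375, -0.1472, 0.1252]
ee_rot: [[-0.07, -0.998, -0.004], [-0.998, 0.07, 0.0], [0.0, 0.004, -1.0]]
wrist_force: [-1.2, -0.5, -3.1]
gripper_width: 0.424
time_s: 13.13
tcp_pos: [0.6474, -0.1479, 0.1261]
ee_rot: [[-0.07, -0.998, -0.007], [-0.998, 0.07, 0.0], [0.0, 0.007, -1.0]]
wrist_force: [-7.3, -0.4, 1.5]
gripper_width: 0.422
time_s: 13.38
tcp_pos: [0.6475, -0.148, 0.1261]
ee_rot: [[-0.07, -0.997, -0.011], [-0.998, 0.07, 0.0], [0.001, 0.011, -1.0]]
wrist_force: [-11.5, 0.6, 4.6]
gripper_width: 0.422
```

```bash
python3 -m jog '{"delta_pos":[[-3,0.2,-2],[0,0,0],[0,0,0],[0,0,0],[0,0,0],[0,0,0],[0,0,0]],"rot":[[0,0,0],[0,0,0],[0,0,0],[0,0,0],[0,0,0],[0,0,0],[0,0,0]],"grip":[0,0,70,70,70,70,70]}'; python3 -m jog '{"delta_pos":[[0,0,10],[0,0,20],[0,0,25],[0,0,25],[-10,0,10],[-30,-6,0],[-35,-7,0],[-35,-7,0],[-35,-7,0],[-20,-5,0]],"rot":[[0,0,0],[0,0,0],[0,0,0],[0,0,0],[0,0,0],[0,0,0],[0,0,0],[0,0,0],[0,0,0],[0,0,0]],"grip":[70,70,70,70,70,70,80,80,80,80]}'; python3 -m jog '{"delta_pos":[[0,0,0],[0,0,0],[0,0,0]],"rot":[[0,0,0],[0,0,0],[0,0,0]],"grip":[80,80,80]}'
python3 - <<'E'
from h import *; import cv2
x=[]
for n,(x0,y0) in (("side",(225,140)),("top",(245,110))):
  f=vision.capture(n)["frame"][y0:y0+130,x0:x0+130][:,:,::-1];x.append(cv2.convertScaleAbs(cv2.resize(f,None,fx=3,fy=3,interpolation=2),alpha=1.4,beta=15))
cv2.imwrite("pics/s8.png",np.hstack(x))
E
```

```text
time_s: 13.97
tcp_pos: [0.65, -0.1475, 0.1245]
ee_rot: [[-0.069, -0.998, 0.003], [-0.998, 0.069, 0.0], [-0.0, -0.003, -1.0]]
wrist_force: [0.3, 0.2, 0.3]
gripper_width: 0.675
time_s: 14.8
tcp_pos: [0.4795, -0.1797, 0.2141]
ee_rot: [[-0.07, -0.998, -0.001], [-0.998, 0.07, 0.001], [-0.001, 0.001, -1.0]]
wrist_force: [0.2, 0.3, -0.2]
gripper_width: 0.788
time_s: 15.05
tcp_pos: [0.4842, -0.1796, 0.2145]
ee_rot: [[-0.07, -0.998, 0.002], [-0.998, 0.07, -0.0], [0.0, -0.002, -1.0]]
wrist_force: [0.5, -0.4, -0.1]
gripper_width: 0.799
```

View pics/s8.png

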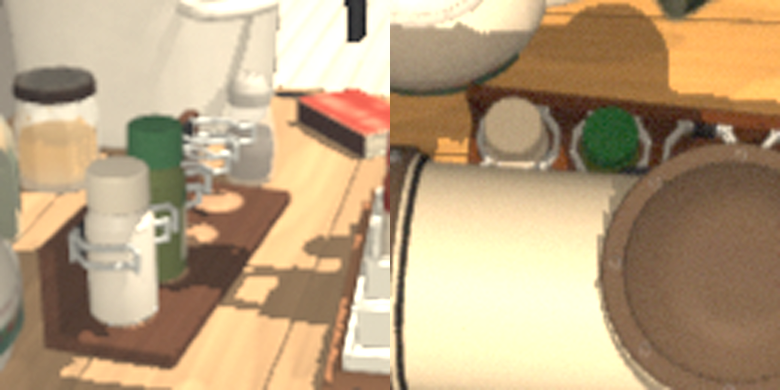

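White and green are both seated and upright. Red is next.

```bash
python3 -m jog '{"delta_pos":[[-4,-1,-20],[0,0,-30],[0,0,-25],[0,0,-10],[0,0,-8],[0,0,0],[0,0,0],[0,0,0]],"rot":[[0,0,0],[0,0,0],[0,0,0],[0,0,0],[0,0,0],[0,0,0],[0,0,0],[0,0,0]],"grip":[80,80,80,80,80,80,80,80]}'; python3 -m jog '{"delta_pos":[[0,0,0],[0,0,0],[0,0,0],[0,0,0],[0,0,0],[0,0,0],[0,0,0],[0,0,0]],"rot":[[0,0,0],[0,0,0],[0,0,0],[0,0,0],[0,0,0],[0,0,0],[0,0,0],[0,0,0]],"grip":[0,0,0,0,0,0,0,0]}'
python3 -m jog '{"delta_pos":[[0,0,5],[0,0,12],[0,0,15],[0,0,10],[0,0,0],[0,0,0]],"rot":[[0,0,0],[0,0,0],[0,0,0],[0,0,0],[0,0,0],[0,0,0]],"grip":[0,0,0,0,0,0]}'
```

```text
time_s: 15.82
tcp_pos: [0.4811, -0.1808, 0.1223]
ee_rot: [[-0.069, -0.998, 0.003], [-0.998, 0.069, -0.001], [0.0, -0.003, -1.0]]
wrist_force: [-0.4, 1.2, 0.9]
gripper_width: 0.801
time_s: 16.48
tcp_pos: [0.4801, -0.1807, 0.1213]
ee_rot: [[-0.069, -0.998, 0.001], [-0.998, 0.069, -0.0], [0.0, -0.001, -1.0]]
wrist_force: [1.2, 0.1, 0.9]
gripper_width: 0.426
time_s: 16.98
tcp_pos: [0.4796, -0.1805, 0.1631]
ee_rot: [[-0.07, -0.998, 0.0], [-0.998, 0.07, 0.0], [-0.001, -0.0, -1.0]]
wrist_force: [0.5, -0.1, -1.6]
gripper_width: 0.426
```

```bash
python3 -m jog '{"delta_pos":[[14,-3,0],[25,-5,0],[28,-6,0],[26,-6,0],[15,-4,0],[6,-2,0],[0,0,0],[0,0,-15],[0,0,-15],[0,0,-5]],"rot":[[0,0,0],[0,0,0],[0,0,0],[0,0,0],[0,0,0],[0,0,0],[0,0,0],[0,0,0],[0,0,0],[0,0,0]],"grip":[0,0,0,0,0,0,0,0,0,0]}'
python3 -m jog '{"delta_pos":[[0,0,0],[0,0,0],[0,0,0]],"rot":[[0,0,0],[0,0,0],[0,0,0]],"grip":[0,0,0]}'
```

```text
time_s: 17.82
tcp_pos: [0.5905, -0.2059, 0.1253]
ee_rot: [[-0.071, -0.997, -0.006], [-0.998, 0.071, 0.002], [-0.002, 0.006, -1.0]]
wrist_force: [-1.4, 0.8, -2.1]
gripper_width: 0.423
time_s: 18.07
tcp_pos: [0.594, -0.2068, 0.1291]
ee_rot: [[-0.069, -0.998, 0.002], [-0.998, 0.069, -0.0], [0.0, -0.002, -1.0]]
wrist_force: [0.6, 0.5, -1.9]
gripper_width: 0.423
```

```bash
python3 -m jog '{"delta_pos":[[0,0,-2.5],[8,-0.6,0],[8,-0.6,0],[5,-0.3,0],[4,-0.3,0],[4,-0.3,0],[4,-0.3,0],[4,-0.3,0],[4,-0.3,0]],"rot":[[0,0,0],[0,0,0],[0,0,0],[0,0,0],[0,0,0],[0,0,0],[0,0,0],[0,0,0],[0,0,0]],"grip":[0,0,0,0,0,0,0,0,0]}'
python3 -m jog '{"delta_pos":[[4,-0.3,0],[4,-0.3,0],[3,-0.2,0],[0,0,0],[0,0,0]],"rot":[[0,0,0],[0,0,0],[0,0,0],[0,0,0],[0,0,0]],"grip":[0,0,0,0,0]}'
python3 -m jog '{"delta_pos":[[2,-0.1,0],[0,0,0],[0,0,0]],"rot":[[0,0,0],[0,0,0],[0,0,0]],"grip":[0,0,0]}'
```

```text
time_s: 18.82
tcp_pos: [0.6348, -0.2091, 0.1248]
ee_rot: [[-0.07, -0.998, -0.001], [-0.998, 0.07, 0.001], [-0.001, 0.001, -1.0]]
wrist_force: [-0.9, 1.9, -2.9]
gripper_width: 0.426
time_s: 19.23
tcp_pos: [0.6432, -0.2099, 0.1254]
ee_rot: [[-0.07, -0.998, -0.007], [-0.998, 0.07, 0.001], [-0.001, 0.007, -1.0]]
wrist_force: [-7.1, 4.2, 1.9]
gripper_width: 0.426
time_s: 19.48
tcp_pos: [0.6433, -0.2099, 0.1255]
ee_rot: [[-0.07, -0.997, -0.011], [-0.998, 0.07, 0.002], [-0.001, 0.012, -1.0]]
wrist_force: [-10.1, 4.6, 4.2]
gripper_width: 0.426
```

```bash
python3 -m jog '{"delta_pos":[[-3,0.2,-2],[0,0,0],[0,0,0],[0,0,0],[0,0,0],[0,0,0],[0,0,0]],"rot":[[0,0,0],[0,0,0],[0,0,0],[0,0,0],[0,0,0],[0,0,0],[0,0,0]],"grip":[0,0,70,70,70,70,70]}'; python3 -m jog '{"delta_pos":[[0,0,10],[0,0,20],[0,0,25],[0,0,25],[-10,0,10],[-30,-6,0],[-35,-7,0],[-35,-7,0],[-35,-7,0],[-17,-5,0]],"rot":[[0,0,0],[0,0,0],[0,0,0],[0,0,0],[0,0,0],[0,0,0],[0,0,0],[0,0,0],[0,0,0],[0,0,0]],"grip":[70,70,70,70,70,70,80,80,80,80]}'; python3 -m jog '{"delta_pos":[[0,0,0],[0,0,0],[0,0,0]],"rot":[[0,0,0],[0,0,0],[0,0,0]],"grip":[80,80,80]}'
```

```text
time_s: 20.07
tcp_pos: [0.6458, -0.2108, 0.1241]
ee_rot: [[-0.07, -0.998, 0.002], [-0.998, 0.07, -0.001], [0.001, -0.002, -1.0]]
wrist_force: [-0.1, 0.3, -0.9]
gripper_width: 0.674
time_s: 20.9
tcp_pos: [0.4782, -0.2424, 0.2138]
ee_rot: [[-0.071, -0.997, -0.001], [-0.997, 0.071, 0.001], [-0.001, 0.001, -1.0]]
wrist_force: [-0.2, 1.1, -0.5]
gripper_width: 0.798
time_s: 21.15
tcp_pos: [0.4832, -0.2424, 0.2139]
ee_rot: [[-0.07, -0.998, 0.001], [-0.998, 0.07, -0.0], [0.0, -0.001, -1.0]]
wrist_force: [-0.2, 0.1, -1.0]
gripper_width: 0.801
```

```bash
python3 -m jog '{"delta_pos":[[0,0.5,-20],[0,0,-30],[0,0,-25],[0,0,-10],[0,0,-5],[0,0,0],[0,0,0],[0,0,0]],"rot":[[0,0,0],[0,0,0],[0,0,0],[0,0,0],[0,0,0],[0,0,0],[0,0,0],[0,0,0]],"grip":[80,80,80,80,80,80,80,80]}'; python3 -m jog '{"delta_pos":[[0,0,0],[0,0,0],[0,0,0],[0,0,0],[0,0,0],[0,0,0],[0,0,0],[0,0,0]],"rot":[[0,0,0],[0,0,0],[0,0,0],[0,0,0],[0,0,0],[0,0,0],[0,0,0],[0,0,0]],"grip":[0,0,0,0,0,0,0,0]}'
python3 -m jog '{"delta_pos":[[0,0,5],[0,0,12],[0,0,15],[0,0,10],[0,0,0],[0,0,0]],"rot":[[0,0,0],[0,0,0],[0,0,0],[0,0,0],[0,0,0],[0,0,0]],"grip":[0,0,0,0,0,0]}'
```

```text
time_s: 21.82
tcp_pos: [0.4841, -0.2421, 0.125]
ee_rot: [[-0.069, -0.998, 0.003], [-0.998, 0.069, -0.001], [0.001, -0.003, -1.0]]
wrist_force: [0.3, -0.1, 0.5]
gripper_width: 0.802
time_s: 22.48
tcp_pos: [0.4832, -0.242, 0.1239]
ee_rot: [[-0.069, -0.998, 0.001], [-0.998, 0.069, -0.0], [0.0, -0.001, -1.0]]
wrist_force: [-0.0, 0.1, 0.8]
gripper_width: 0.489
time_s: 22.98
tcp_pos: [0.4826, -0.2417, 0.1656]
ee_rot: [[-0.07, -0.998, 0.0], [-0.998, 0.07, 0.0], [-0.0, -0.0, -1.0]]
wrist_force: [-0.4, -0.7, -2.8]
gripper_width: 0.489
```

```bash
python3 -m jog '{"delta_pos":[[14,-3,0],[22,-5,0],[25,-6,0],[23,-6,0],[15,-5,0],[6,-2,0],[0,0,0],[0,0,-15],[0,0,-15],[0,0,-5]],"rot":[[0,0,0],[0,0,0],[0,0,0],[0,0,0],[0,0,0],[0,0,0],[0,0,0],[0,0,0],[0,0,0],[0,0,0]],"grip":[0,0,0,0,0,0,0,0,0,0]}'
python3 -m jog '{"delta_pos":[[0,0,0],[0,0,0],[0,0,0]],"rot":[[0,0,0],[0,0,0],[0,0,0]],"grip":[0,0,0]}'
```

```text
time_s: 23.82
tcp_pos: [0.5847, -0.2679, 0.1277]
ee_rot: [[-0.071, -0.997, -0.006], [-0.997, 0.071, 0.003], [-0.002, 0.006, -1.0]]
wrist_force: [-1.1, -0.1, -3.1]
gripper_width: 0.486
time_s: 24.07
tcp_pos: [0.588, -0.269, 0.1317]
ee_rot: [[-0.069, -0.998, 0.002], [-0.998, 0.069, -0.001], [0.001, -0.002, -1.0]]
wrist_force: [-0.0, 0.2, -1.1]
gripper_width: 0.488
```

```bash
python3 -m jog '{"delta_pos":[[0,0,-2.5],[8,-0.6,0],[8,-0.6,0],[5,-0.3,0],[4,-0.3,0],[4,-0.3,0],[4,-0.3,0],[4,-0.3,0],[4,-0.3,0]],"rot":[[0,0,0],[0,0,0],[0,0,0],[0,0,0],[0,0,0],[0,0,0],[0,0,0],[0,0,0],[0,0,0]],"grip":[0,0,0,0,0,0,0,0,0]}'
python3 -m jog '{"delta_pos":[[4,-0.3,0],[4,-0.3,0],[3,-0.2,0],[0,0,0],[0,0,0]],"rot":[[0,0,0],[0,0,0],[0,0,0],[0,0,0],[0,0,0]],"grip":[0,0,0,0,0]}'
python3 -m jog '{"delta_pos":[[2,-0.1,0],[0,0,0],[0,0,0]],"rot":[[0,0,0],[0,0,0],[0,0,0]],"grip":[0,0,0]}'
```

```text
time_s: 24.82
tcp_pos: [0.6257, -0.2717, 0.1271]
ee_rot: [[-0.071, -0.997, -0.008], [-0.997, 0.071, 0.002], [-0.001, 0.008, -1.0]]
wrist_force: [-0.7, 1.6, -2.9]
gripper_width: 0.489
time_s: 25.23
tcp_pos: [0.6365, -0.2723, 0.1278]
ee_rot: [[-0.07, -0.998, -0.009], [-0.998, 0.07, 0.001], [-0.001, 0.01, -1.0]]
wrist_force: [-8.8, 2.3, 3.1]
gripper_width: 0.491
time_s: 25.48
tcp_pos: [0.6366, -0.2724, 0.1278]
ee_rot: [[-0.07, -0.997, -0.014], [-0.998, 0.07, 0.002], [-0.001, 0.014, -1.0]]
wrist_force: [-14.0, 2.7, 5.2]
gripper_width: 0.489
```

Yellow is home at x = 0.6366 against a predicted 0.637. I'll release it, rise and move well clear.

```bash
python3 -m jog '{"delta_pos":[[-4,0.2,-2],[0,0,0],[0,0,0],[0,0,0],[0,0,0],[0,0,0],[0,0,0]],"rot":[[0,0,0],[0,0,0],[0,0,0],[0,0,0],[0,0,0],[0,0,0],[0,0,0]],"grip":[0,0,70,70,70,70,70]}'; python3 -m jog '{"delta_pos":[[0,0,10],[0,0,20],[0,0,25],[0,0,25],[-10,0,10],[-30,-20,0],[-30,-25,0],[-30,-25,0],[-30,-25,0],[-30,-25,0]],"rot":[[0,0,0],[0,0,0],[0,0,0],[0,0,0],[0,0,0],[0,0,0],[0,0,0],[0,0,0],[0,0,0],[0,0,0]],"grip":[70,70,70,70,70,70,80,80,80,80]}'; python3 -m jog '{"delta_pos":[[-20,-25,0],[-20,-25,0],[-20,-25,0],[-20,-25,0],[0,0,0],[0,0,0],[0,0,0]],"rot":[[0,0,0],[0,0,0],[0,0,0],[0,0,0],[0,0,0],[0,0,0],[0,0,0]],"grip":[80,80,80,80,80,80,80]}'
python3 - <<'E'
from h import *; import cv2
x=[]
for n,(x0,y0) in (("side",(225,140)),("top",(260,130))):
  f=vision.capture(n)["frame"][y0:y0+130,x0:x0+130][:,:,::-1];x.append(cv2.convertScaleAbs(cv2.resize(f,None,fx=3,fy=4,interpolation=2),alpha=1.4,beta=15))
cv2.imwrite("pics/s9.png",np.hstack(x))
E
```

```text
time_s: 26.07
tcp_pos: [0.6389, -0.2727, 0.1263]
ee_rot: [[-0.069, -0.998, 0.002], [-0.998, 0.069, -0.001], [0.0, -0.002, -1.0]]
wrist_force: [-0.2, 0.1, 0.3]
gripper_width: 0.686
time_s: 26.9
tcp_pos: [0.4757, -0.3931, 0.2163]
ee_rot: [[-0.069, -0.998, 0.0], [-0.998, 0.069, 0.0], [-0.0, -0.0, -1.0]]
wrist_force: [1.2, -0.6, -0.2]
gripper_width: 0.792
time_s: 27.48
tcp_pos: [0.3974, -0.4923, 0.216]
ee_rot: [[-0.07, -0.998, 0.0], [-0.998, 0.07, 0.0], [-0.0, -0.0, -1.0]]
wrist_force: [0.8, 0.0, 0.6]
gripper_width: 0.801
```

View pics/s9.png

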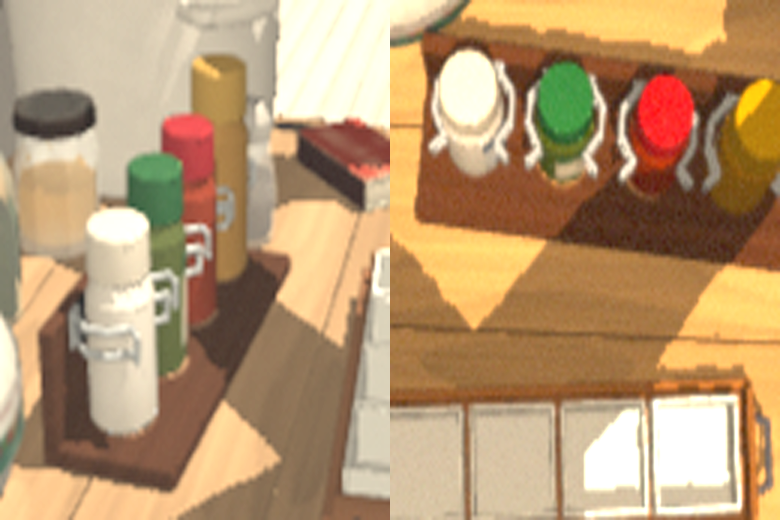

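All four are upright in their clips in the order white, green, red, yellow, and the cups are empty. I'll check the cap centres numerically in both views.

Run:
```python
from h import *; import cv2
np.set_printoptions(precision=4,suppress=True)
t=vision.capture("top");s=vision.capture("side")
C=np.array([.6445,-.178]);a=np.radians(-3.95);M=np.array([[np.cos(a),-np.sin(a)],[np.sin(a),np.cos(a)]])
for n,u,us,z in (("w",(286,151.5),(264.3,197),.155),("g",(318.5,152.7),(276.5,182.5),.163),("r",(351.8,158),(287.5,172.5),.163)):
  P=atz(t,*u,z);print(n,P,"in rail",(P[:2]-C)@M,"tri",tri(t,u,s,us))
hsv=cv2.cvtColor(t["frame"],cv2.COLOR_RGB2HSV)
m=cv2.inRange(hsv,(22,150,60),(32,255,255));m[:140]=0;m[190:]=0;m[:,:370]=0;m[:,400:]=0
ys,xs=np.nonzero(m);print("yellow px",xs.min(),xs.max(),ys.min(),ys.max())
f=t["frame"][130:190,260:420][:,:,::-1];cv2.imwrite("pics/s10.png",cv2.resize(f,None,fx=5,fy=5,interpolation=2))
q=r.sense();print(q["time_s"],q["tcp_pos"])
```

```text
w [ 0.6509 -0.0845  0.155 ] in rail [-0.0001  0.0937] tri (array([ 0.6513, -0.0845,  0.1529]), np.float64(0.00039897039577070664))
g [ 0.6485 -0.1469  0.163 ] in rail [0.0018 0.0313] tri (array([ 0.6484, -0.1472,  0.1589]), np.float64(0.002613207707490305))
r [ 0.6404 -0.2106  0.163 ] in rail [-0.0018 -0.0328] tri (array([ 0.6424, -0.211 ,  0.158 ]), np.float64(0.001043670158453505))
yellow px 384 385 150 150
27.6833 [ 0.3985 -0.4917  0.2162]
```

View pics/s10.png

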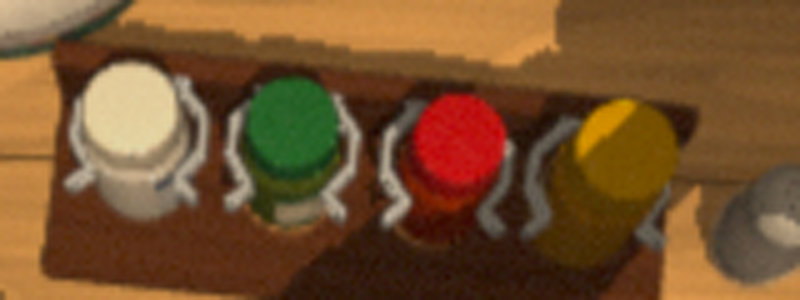

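Run:
```python
from h import *
from station import finish_job
C=np.array([.6445,-.178]);a=np.radians(-3.95);M=np.array([[np.cos(a),-np.sin(a)],[np.sin(a),np.cos(a)]])
t=vision.capture("top");P=atz(t,385,159.4,.177);d=(P[:2]-C)@M;print(P,d)
if abs(d[0])<.008 and abs(d[1]+.093)<.008: print(finish_job())
```

```text
[ 0.63608933 -0.2717537   0.177     ] [-0.00193238 -0.09411037]
the job is handed in; nothing more can be done
None
```

All four jars are in the rail clips in their tray order, left to right: white, green, red, yellow. The job is handed in at about 28 s of the 106 s. `finish_job` gives no verdict, so the result rests on my own checks:

- **Seating:** each jar was gripped fore and aft, lowered to just above the ledge and pushed in until it met a hard stop. At that point the wrist read about 11–17 N while the jar no longer moved.
- **Position:** cap centres measured in the final top picture, in the rail frame (mm):

| Jar | x (depth) | y (along rail) | Clip y |
|---|---|---|---|
| White | 0 | +94 | +93 |
| Green | +2 | +31 | +31 |
| Red | −2 | −33 | −31 |
| Yellow | −2 | −94 | −93 |

- **Upright and on the ledge:** I judged this from the final side and top pictures, not from measured angles. For white, green and red, cap-top heights from the two cameras came out 2–5 mm below the expected value, inside the 8 mm tolerance. I did not check yellow's height this way.
- **Clear of everything:** the arm ended about 0.3 m from the rail and touching nothing.

**One disagreement:** the pictures showed the fingertips at roughly the reported tool point, not 25 mm ahead of it as stated. I set the grasp heights from the pictures, and all four grasps held.

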